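Bleed the workshop air tank through its lock-nut valve

ROBOT

A 7-joint arm with a two-finger parallel gripper is mounted at the origin on the work surface. World frame = base frame: x ahead of the robot, y to its left, z up, the work surface at z = 0. Lengths are in m, angles in rad, forces in N, time in s.
With the tool pointing down it reaches from about 0.425 to 0.875 m from the base axis. Payload 4.7 kg.
Tool frame: the origin (TCP) lies midway between the tips of the shut fingers; the grasp point (between the pads) lies 19 mm behind it; z points along the fingers, y is the direction in which the jaws open and shut (so a half turn about z gives the same grasp; the last joint's range is limited). The gripper opens to 87 mm and grips with 3 to 60 N. Pads are 19 mm wide; open, the fingers measure 117 mm over their backs; the gripper's body (75 mm by 190 mm) begins 51 mm behind the grasp point.
Start: joints at [1.311, 0.321, -0.07, 1.45, 0.023, 1.371, -0.057], TCP at [0.176, -0.626, 0.223] pointing down, gripper open.
Joint ranges: [-2.86, 2.86], [-0.3, 2.09], [-1.38, 1.24], [0.06, 2.45], [-1.56, 4.7], [0.09, 2.05], [-2.69, 2.69]. Speed limits (rad/s): [2.57, 2.57, 3.14, 3.14, 3.14, 3.14, 3.14].

INTERFACE

Orientations are given as a rotation vector (axis times angle).
In Python, from bench import monitor, eyes, order gives the robot as it stands. The module is installed in compiled form; this text tells all that it offers.
- The arm moves only by the shell command python3 -m pendant 'ROWS' [FORCE]. ROWS is JSON, a list of rows, each a list of 3 entries, a list of its own where there are three numbers: the turn, a rotation vector about the tool's x, y, z in degrees, then the shift along the tool's x, y, z in m, then the gripper command: -1 is fully open, 1 is shut, values between are in proportion. In form: [[[rx, ry, rz], [tx, ty, tz], hand], ...]. A call has 1 to 8 rows; each row shifts and turns the commanded pose from where the row before left it, along the tool's axes as they then stand; what a row does not reach is not made up. A row lasts 1/8 s, in which the tool goes at most 62.5 mm and 10.7 degrees, less where a joint would pass 70% of its speed; a pose out of reach is approached as far as the arm can. A call is refused whole if a number of a shift passes 0.0625 or a number of a turn 10.7, either way. A call with a gripper value outside its range is refused whole. The fingers move at their own pace and stop on an object; FORCE is the grip in N (left out, the last holds). Time passes only in rows, so rows that do not move let the fingers close. It gives the time, the measured TCP pose, the force and the opening at its end, in the units of the state.
- monitor.get_state(): the state, without advancing time (a new reading comes with each control period).
- eyes.get_image(name): name is "scene" or "top"; returns a dict with "color" (420x560x3 uint8, red, green, blue), "range_z" (420x560 float32, m along the optical axis (not along the pixel's ray), 0 where there is no reading), "fx", "fy", "cx", "cy" (pixels), "world_to_cam" (4x4, takes a point from world to camera coordinates). Camera axes: x right, y up, looking along -z (the intrinsics and any distortion apply to the point x, -y, -z); pixel columns grow to the right and rows downward; lengths in m; the calibration is good to about 2 mm. A picture is of the moment at which its call begins.
- order.close_job(): hands the job in, once; it reports no verdict.
The state is a dict: "time": time; "joint_positions": joint angles; "qd": joint speeds; "joint_torque": joint torques, N m; "position": TCP position; "tool_rot": TCP orientation; "ft_force": force on the tool from outside, world axes, zero at the start; "torque": the same for the moment, N m; "grip_width": opening from 0.0 (shut) to 1.0 (fully open).
Only numpy, scipy, OpenCV 4.12 (cv2) and the standard library are available. Lean on these libraries where they do the work, as an engineer would, in place of code of your own. Each camera call takes 0.05 s, during which the arm holds its last target.

TASK

Empty the small air tank on the leather worker's bench: unscrew the tiny knurled lock nut on its valve (anticlockwise seen from above) until it comes to its stop, then feel for the freed valve tip and press it well down with the fingers, gently, and hold it down for about two seconds before letting it spring back up. Do not force the tip, leave the nut unscrewed, and do not disturb the other things on the bench.

Things in the scene. Friction and masses are not known exactly. Their poses are not given: they have to be found in the camera images.
- air_tank: grey steel air tank, a cylinder 90 mm wide and 204 mm long lying along its own y on two rubber saddles, fixed; origin under its centre at bench height, z up; tank top 107 mm up. On top a 26 mm wide brass bung (at y = 30 mm) carries the valve; a round gauge stands at y = -62 mm, to 158 mm above the bench; an outlet cock sticks out to y = -127 mm.
- bung (a point): centre of the bung's top face, 114 mm above the bench, on the valve's upright axis. Going up from here: rigid brass stem 11 mm wide, core 9 mm wide, lock nut, steel pin 6 mm wide, and on its end the valve tip, a button 8 mm wide, 5 mm tall. How far the stem stands out of the bung differs by up to 12 mm and is not measured.
- nut_nominal (a point): a point fixed to the tank on the valve's axis, 48 mm above the bung: middle of the heights that the nut's centre can have while screwed down, which lie from 6 mm below to 6 mm above this point. The stem is 11 mm wide up to 20 mm under the nut's centre. The top of the valve tip is always 23 mm above the screwed-down nut's centre, so 17 to 29 mm above this point; find it by feel.
- lock_nut (a joint): turn of the lock nut (round knurled brass nut on the pin, 16 mm wide, 12 mm tall), rad: 0 = screwed down, grows anticlockwise seen from above, 3.6 = fully unscrewed, a rigid stop; 3.2 or more counts as unscrewed; starts at 0 to 0.4. Thread so fine that it does not visibly climb the pin. Friction 0.03 N m; it stays where it is left. It takes several grasps.
- valve_tip (a joint): how far the valve pin (with tip and nut) is pressed down, m: 0 = up (closed), 0.006 = rigid stop. Locked rigidly until the nut has turned 2.4 to 2.7 rad, free beyond. Spring: starts to move at 3 N, 1 N more for each mm, 9 N at the stop. Well down means 4 mm or more; over 14 N on the tip damages it.
- mug: white mug with a handle, 82 mm wide, 95 mm tall; bystander, loose, origin at its underside; leave it alone.
- dye_jar: amber glass jar with a steel lid, 66 mm wide, 70 mm tall; bystander, loose, origin at its underside; leave it alone.
- glue_bottle: white squeeze bottle with a thin nozzle, 52 mm wide, 130 mm tall; bystander, loose, origin at its underside; leave it alone.
- thread_spool: wooden thread spool, 38 mm wide, 43 mm tall, beside the tank; bystander, loose, origin at its underside; leave it alone.
- awl: awl with a wooden handle, 150 mm long, lying along its own x beside the tank; bystander, loose, origin at its underside; leave it alone.

How it is judged:
On the way, in this order (a step that is already met when the one before it is completed fails the run):
1. the lock nut is unscrewed to its stop (3.2 rad or more of 3.6) (value of joint lock_nut above 3.2 rad), for 0.2 s.
2. the fingers press on the valve tip and keep it at least 4 mm down for 1 s (value of joint lock_nut above 3.2 rad and value of joint valve_tip above 0.004 m and contact force between the fingers and valve_tip_c0 above 1 N), for 1 s.
At the end, for the whole second after the job is handed in: the lock nut is still unscrewed (3.2 rad or more) and the valve tip has sprung back up (less than 1 mm down) (value of joint lock_nut above 3.2 rad and value of joint valve_tip below 0.001 m); the robot touches nothing.
It fails at once if more than 14 N on the valve tip (contact force between anything else and valve_tip_c0 above 14 N).
It fails at once if another thing on the bench is moved by more than 20 mm (distance of any of mug, dye_jar, glue_bottle, thread_spool, awl from where it was at the start of the episode above 0.02 m).
It also fails if it takes over 64 s, if anything falls off the work surface, if the arm or the gripper's body presses on something with over 40 N, if the wrist force passes 120 N, or if a joint passes its speed limit or range.

## Working session

There is one attempt and no reset: what is moved stays moved. The work goes in short steps, Python scripts to look and compute and a shell command to move; the robot and the scene stay as the last step left them, time stands still between calls to the robot, and variables do not carry over. Pictures are saved under pics/ and viewed, and the job is handed in when it is done.

```bash
ls; mkdir -p pics
cat > h.py <<'E'
import numpy as np, cv2
from bench import monitor, eyes, order
def shot(n,f):
    im=eyes.get_image(n); cv2.imwrite(f'pics/{f}.png',im['color'][:,:,::-1]); np.savez(f'pics/{f}.npz',**im); return im
def world(im,u,v,d=None):
    d=im['range_z'][v,u] if d is None else d
    x=(u-im['cx'])/im['fx']*d; y=(v-im['cy'])/im['fy']*d
    return (np.linalg.inv(im['world_to_cam'])@np.array([x,-y,-d,1]))[:3]
def onplane(im,u,v,z):
    a=world(im,u,v,0.0);b=world(im,u,v,1.0);t=(z-a[2])/(b[2]-a[2]);return a+t*(b-a)
E
python3 - <<'E'
from h import *
for n in("scene","top"):
    im=shot(n,n+'0'); print(n,{k:(v if np.ndim(v)==0 else np.round(v,3) if k=='world_to_cam' else v.shape) for k,v in im.items()})
print(monitor.get_state())
E
```

```text
pics
scene {'color': (420, 560, 3), 'range_z': (420, 560), 'fx': 410.7484414034411, 'fy': 410.7484414034411, 'cx': 283.78740150141334, 'cy': 207.41697861554633, 'world_to_cam': array([[-0.258,  0.966,  0.02 ,  0.128],
       [-0.652, -0.189,  0.735,  0.296],
       [ 0.713,  0.176,  0.678, -1.367],
       [ 0.   ,  0.   ,  0.   ,  1.   ]])}
top {'color': (420, 560, 3), 'range_z': (420, 560), 'fx': 525.5147206844563, 'fy': 525.5147206844563, 'cx': 285.93648974820314, 'cy': 207.88734061839858, 'world_to_cam': array([[ 0.01 , -1.   , -0.005,  0.025],
       [ 0.994,  0.01 ,  0.111, -0.573],
       [-0.111, -0.006,  0.994, -1.571],
       [ 0.   ,  0.   ,  0.   ,  1.   ]])}
{'time': 0.1, 'joint_positions': array([ 1.31110694,  0.32175081, -0.07008847,  1.45153593,  0.02263309,
        1.37083941, -0.05692778]), 'qd': array([-0.00010188, -0.00122291, -0.00058205, -0.00363985, -0.00069375,
       -0.00032612,  0.00108412]), 'joint_torque': array([-3.28323868e-04, -4.92570162e+01, -4.05758740e-01, -3.13398314e+01,
       -6.40928792e-02,  3.96072585e-02,  7.96867016e-05]), 'position': array([ 0.17555566, -0.62532193,  0.22157826]), 'tool_rot': array([-3.11050668e+00, -4.28507493e-01,  5.69073615e-04]), 'ft_force': array([ 0.14379219, -0.22919716, -0.37599608]), 'torque': array([-0.02501469,  0.01280954, -0.0199347 ]), 'grip_width': 0.999933024662299}
```

View pics/scene0.png

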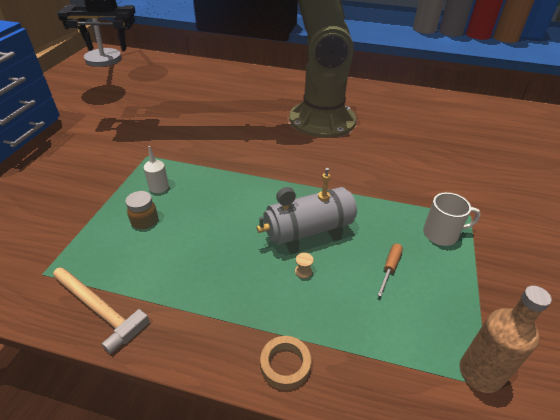

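View pics/top0.png

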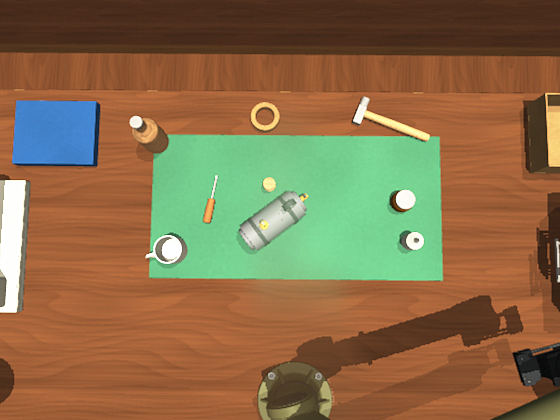

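The scene view shows the tank near the mat centre. The valve stands at scene px (326,172–197), the gauge at (286,197) and the outlet at (262,228). In the top view the valve is at about (264,225). I'll zoom in on the valve and measure it.

Run:
```python
from h import *
s=dict(np.load('pics/scene0.npz'));t=dict(np.load('pics/top0.npz'))
a=cv2.resize(s['color'][155:255,250:370],None,fx=6,fy=6,interpolation=cv2.INTER_CUBIC)
b=cv2.resize(t['color'][180:260,230:320],None,fx=7,fy=7,interpolation=cv2.INTER_CUBIC)
cv2.imwrite('pics/za.png',a[:,:,::-1]);cv2.imwrite('pics/zb.png',b[:,:,::-1])
for v in range(164,204,2):
    print(v,[np.round(world(s,u,v),3).tolist() for u in (325,327)])
```

```text
164 [[0.247, 0.056, 0.0], [0.243, 0.062, -0.001]]
166 [[0.255, 0.058, -0.001], [0.253, 0.063, -0.001]]
168 [[0.512, 0.09, 0.186], [0.511, 0.094, 0.187]]
170 [[0.514, 0.091, 0.182], [0.513, 0.095, 0.183]]
172 [[0.515, 0.091, 0.179], [0.514, 0.095, 0.178]]
174 [[0.514, 0.092, 0.172], [0.513, 0.096, 0.173]]
176 [[0.517, 0.092, 0.169], [0.514, 0.096, 0.168]]
178 [[0.52, 0.093, 0.167], [0.518, 0.097, 0.166]]
180 [[0.52, 0.094, 0.161], [0.516, 0.097, 0.159]]
182 [[0.516, 0.094, 0.153], [0.511, 0.097, 0.15]]
184 [[0.514, 0.094, 0.146], [0.508, 0.098, 0.141]]
186 [[0.515, 0.095, 0.141], [0.343, 0.08, 0.001]]
188 [[0.517, 0.095, 0.137], [0.349, 0.081, -0.002]]
190 [[0.517, 0.096, 0.132], [0.477, 0.096, 0.099]]
192 [[0.515, 0.096, 0.124], [0.5, 0.099, 0.112]]
194 [[0.514, 0.096, 0.118], [0.509, 0.1, 0.114]]
196 [[0.514, 0.097, 0.112], [0.514, 0.101, 0.113]]
198 [[0.522, 0.098, 0.113], [0.521, 0.103, 0.113]]
200 [[0.52, 0.099, 0.106], [0.519, 0.103, 0.106]]
202 [[0.524, 0.1, 0.104], [0.521, 0.104, 0.102]]
```

Run:
```python
from h import *
t=dict(np.load('pics/top0.npz'))
P=np.array([[world(t,u,v) for u in range(230,320)] for v in range(180,260)])
z=P[...,2]; 
for v in range(216,236,1): print(v,np.round(z[v-180,252-230:276-230]*1000).astype(int).tolist())
m=(z>0.06)&(z<0.115); Q=P[m][:,:2]; 
print(cv2.minAreaRect(Q.astype(np.float32)), len(Q))
```

```text
216 [75, 83, 84, 90, 95, 98, 101, 97, 99, 99, 102, 104, 102, 103, 105, 104, 103, 109, 106, 109, 104, 111, 105, 108]
217 [84, 88, 93, 96, 89, 95, 97, 96, 104, 101, 111, 104, 103, 105, 100, 103, 109, 104, 102, 107, 106, 100, 102, 109]
218 [91, 89, 93, 96, 96, 103, 98, 99, 106, 109, 103, 113, 103, 112, 104, 107, 108, 100, 115, 112, 107, 113, 110, 104]
219 [97, 91, 95, 97, 100, 102, 98, 106, 104, 110, 107, 96, 108, 105, 108, 110, 98, 107, 108, 104, 107, 110, 104, 107]
220 [91, 99, 94, 104, 103, 102, 102, 108, 108, 110, 175, 168, 120, 108, 110, 108, 108, 107, 98, 107, 106, 104, 105, 103]
221 [100, 103, 100, 105, 102, 105, 107, 107, 171, 167, 191, 167, 178, 121, 111, 109, 109, 110, 103, 108, 103, 110, 109, 103]
222 [101, 103, 96, 103, 103, 101, 106, 103, 169, 184, 186, 186, 175, 175, 106, 109, 112, 109, 110, 105, 106, 108, 106, 108]
223 [101, 103, 104, 101, 98, 106, 104, 117, 173, 184, 186, 184, 164, 174, 116, 115, 113, 112, 111, 107, 108, 101, 110, 107]
224 [104, 103, 106, 108, 106, 110, 105, 120, 169, 172, 173, 168, 165, 157, 114, 118, 103, 102, 107, 110, 110, 113, 102, 104]
225 [104, 10
[... 713 characters left out ...]
99, 92, 91]
231 [100, 107, 110, 108, 104, 105, 108, 103, 108, 102, 107, 107, 106, 102, 102, 99, 107, 98, 100, 94, 97, 93, 99, 95]
232 [111, 111, 108, 103, 109, 108, 103, 100, 111, 111, 106, 107, 105, 98, 100, 103, 103, 97, 98, 103, 95, 89, 90, 80]
233 [102, 103, 110, 106, 108, 111, 105, 108, 109, 105, 106, 98, 104, 103, 102, 102, 100, 95, 96, 94, 92, 85, 95, 85]
234 [108, 111, 107, 109, 102, 106, 100, 109, 107, 97, 98, 102, 97, 97, 96, 97, 94, 96, 90, 89, 88, 87, 83, 77]
235 [111, 107, 103, 108, 103, 100, 103, 102, 110, 96, 106, 102, 103, 95, 99, 97, 97, 92, 93, 92, 88, 78, 76, 76]
((0.5407766103744507, 0.06148545444011688), (0.08979368209838867, 0.22893889248371124), 37.52621841430664) 1915
```

View zoomed.

View pics/za.png

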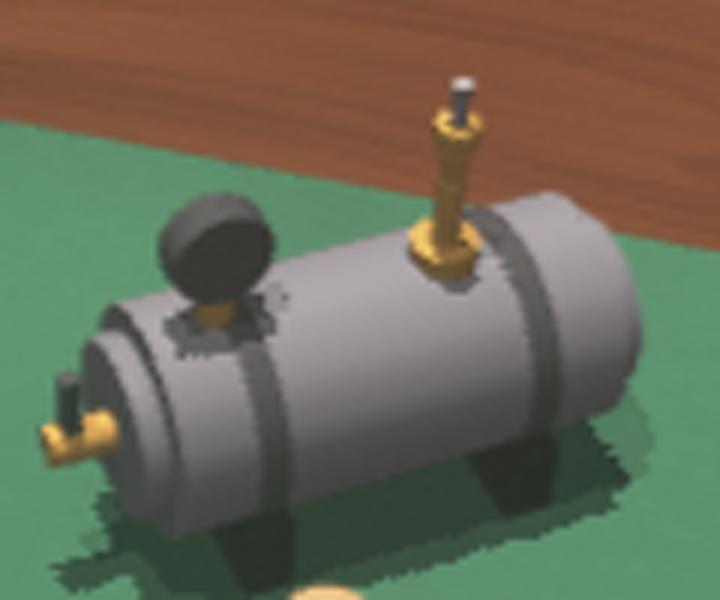

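View pics/zb.png

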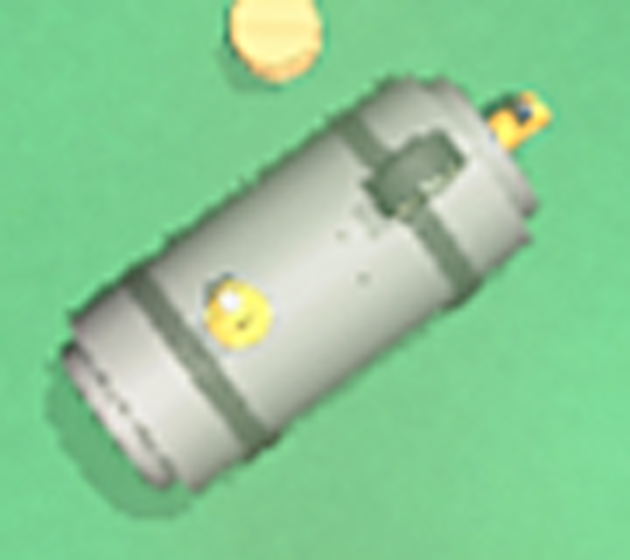

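Run:
```python
from h import *
for f in ('scene0','top0'):
    s=dict(np.load(f'pics/{f}.npz'))
    H,W=s['range_z'].shape
    vv,uu=np.mgrid[:H,:W]; d=s['range_z']
    C=np.stack([(uu-s['cx'])/s['fx']*d,-(vv-s['cy'])/s['fy']*d,-d,np.ones_like(d)],-1)
    P=C@np.linalg.inv(s['world_to_cam']).T; P=P[...,:3]
    near=(abs(P[...,0]-.52)<.03)&(abs(P[...,1]-.085)<.03)
    for lo,hi in((.116,.124),(.124,.14),(.14,.155),(.157,.17),(.174,.18),(.18,.2)):
        m=near&(P[...,2]>lo)&(P[...,2]<hi)
        print(f,lo,hi,m.sum(),P[m].mean(0).round(4),np.ptp(P[m],0).round(3), 'px',uu[m].mean().round(2),vv[m].mean().round(2))
```

```text
scene0 0.116 0.124 13 [0.5152 0.0938 0.1196] [0.005 0.009 0.007] px 323.77 193.46
scene0 0.124 0.14 28 [0.5156 0.093  0.1317] [0.005 0.01  0.016] px 323.86 189.29
scene0 0.14 0.155 26 [0.5147 0.0934 0.1459] [0.01  0.011 0.012] px 324.69 184.0
scene0 0.157 0.17 52 [0.5156 0.0934 0.1649] [0.016 0.016 0.012] px 325.4 177.37
scene0 0.174 0.18 6 [0.5139 0.0932 0.1775] [0.004 0.005 0.003] px 326.0 172.17
scene0 0.18 0.2 13 [0.5128 0.0932 0.184 ] [0.006 0.007 0.006] px 326.38 169.38
top0 0.116 0.124 21 [0.5111 0.0946 0.1191] [0.026 0.023 0.005] px 263.33 225.48<stdin>:11: RuntimeWarning: Mean of empty slice.
  ret = um.true_divide(
Traceback (most recent call last):
ValueError: zero-size array to reduction operation maximum which has no identity
```

Run:
```python
from h import *
s=dict(np.load('pics/scene0.npz'));t=dict(np.load('pics/top0.npz'))
# tip blobs
for n,im,(u0,u1,v0,v1) in(('s',s,(318,334,164,200)),('t',t,(255,272,214,234))):
    c=im['color'][v0:v1,u0:u1].astype(int); hsv=cv2.cvtColor(im['color'][v0:v1,u0:u1].copy(),cv2.COLOR_RGB2HSV)
    print(n); 
    for r in range(v1-v0): print(v0+r,' '.join('%3d/%3d/%3d'%tuple(x) for x in hsv[r]) if n=='t' else ' '.join('%3d/%3d'%(x[1],x[2]) for x in hsv[r]))
```

```text
s
164 142/131 141/130 142/131 141/132 142/133 141/132 140/133 140/133 141/132 143/132 142/133 141/132 142/133 142/133 142/133 140/133
165 137/128 137/128 137/128 139/130 139/130 139/130 138/131 140/131 139/132 141/132 139/132 140/133 139/132 139/132 142/133 142/133
166 139/128 139/128 141/127 141/127 139/128 137/128 137/128 136/129 139/130 138/129 139/130 140/131 140/131 141/130 141/132 140/133
167 139/128 139/127 139/128 138/129 139/128 141/127 141/128 130/131 113/136 104/137 122/132 136/131 140/129 139/130 138/131 138/131
168 138/131 139/130 137/130 139/130 138/131 138/129 139/128  78/156  35/191  26/206  50/174 109/138 139/128 139/130 139/130 140/131
169 136/131 138/131 140/131 138/131 138/131 140/131 127/122  40/148  26/183  25/194  41/170  97/139 139/130 138/129 141/128 139/128
170 137/128 138/129 137/130 136/131 136/131 137/130 138/133  78/101  33/ 85  33/ 84  70/ 88 129/121 139/130 138/131 138/131 140/131
171 140/129 139/128 141/128 139/128 139/128 138/129 139/130  80/ 99  34/ 83  35/ 81 107/107 135/128 139/132 142/133 139/132 140/131
172 137/132 138/131 138/131 140/131 141/13
[... 7115 characters left out ...]
/217  41/  9/220  43/ 14/219  41/ 17/215  39/ 19/215  41/ 19/213  40/ 18/210
231  41/ 22/187  49/ 32/152  50/ 32/161  51/ 31/158  49/ 36/154  49/ 30/163  42/ 18/209  30/  9/229  38/  9/226  36/ 12/221  39/ 15/220  39/ 19/218  40/ 18/216  39/ 19/214  42/ 20/213  42/ 21/210  43/ 22/207
232  30/ 12/229  42/ 25/184  48/ 32/159  45/ 31/166  47/ 31/166  51/ 33/155  44/ 23/188  38/ 18/225  33/ 14/224  39/ 16/220  39/ 19/218  39/ 17/214  42/ 18/214  42/ 18/211  41/ 20/209  40/ 19/204  41/ 20/201
233  30/  9/237  34/ 17/225  44/ 24/179  48/ 32/161  51/ 30/160  51/ 33/156  49/ 36/158  43/ 20/205  36/ 16/225  39/ 19/218  39/ 19/215  41/ 19/212  39/ 19/210  41/ 21/207  41/ 20/203  41/ 21/198  41/ 21/194
```

Run:
```python
from h import *
s=dict(np.load('pics/scene0.npz'));t=dict(np.load('pics/top0.npz'))
def ray(im,u,v):
    a=world(im,u,v,0.);b=world(im,u,v,1.);return a,(b-a)/np.linalg.norm(b-a)
def tri(p,q):
    a,d=ray(s,*p);b,e=ray(t,*q)
    k=np.linalg.lstsq(np.stack([d,-e],1),b-a,rcond=None)[0]
    return ((a+k[0]*d+b+k[1]*e)/2).round(4), np.linalg.norm(a+k[0]*d-b-k[1]*e).round(4)
print('tip',tri((326.4,168.5),(262.6,222.6)))
for z in(.183,.186,.189): print(z,onplane(s,326.4,168.5,z).round(4),onplane(t,262.6,222.6,z).round(4))
# bung
print('bung t',onplane(t,263.9,225.4,.114).round(4),'s',onplane(s,323.6,195,.114).round(4))
# nut rim top in scene, centre ~ (325.6,174.8)
for z in(.166,.169,.172): print(z,onplane(s,326.0,175.0,z).round(4))
# project axis
ax=np.array([.5115,.0925])
for z in(.114,.152,.157,.163,.169,.175,.181,.186):
    c=s['world_to_cam']@np.r_[ax,z,1]; print(z,(s['cx']+s['fx']*c[0]/-c[2]).round(2),(s['cy']+s['fy']*c[1]/c[2]).round(2))
# gauge and outlet
print('gauge',[onplane(t,u,v,.155).round(3) for u,v in((285,205),(290,205))], 'outlet',onplane(t,305,196,.065).round(3))
for n,px,z in(('spool',(269,184),.043),('awlA',(208,215),.01),('awlB',(215,178),.005),('mug',(170,250),.09)): print(n,onplane(t,*px,z).round(3))
```

```text
tip (array([0.5137, 0.0933, 0.187 ]), np.float64(0.0003))
0.183 [0.5085 0.0925 0.183 ] [0.514  0.0937 0.183 ]
0.186 [0.5124 0.093  0.186 ] [0.5138 0.0935 0.186 ]
0.189 [0.5164 0.0935 0.189 ] [0.5135 0.0934 0.189 ]
bung t [0.5117 0.0932 0.114 ] s [0.5139 0.0936 0.114 ]
0.166 [0.5087 0.0933 0.166 ]
0.169 [0.5125 0.0937 0.169 ]
0.172 [0.5164 0.0942 0.172 ]
0.114 323.31 194.21
0.152 324.82 180.84
0.157 325.02 179.03
0.163 325.27 176.83
0.169 325.52 174.61
0.175 325.77 172.36
0.181 326.03 170.1
0.186 326.24 168.2
gauge [array([0.567, 0.033, 0.155]), array([0.567, 0.019, 0.155])] outlet [ 0.605 -0.026  0.065]
spool [0.644 0.083 0.043]
awlA [0.55  0.271 0.01 ]
awlB [0.667 0.253 0.005]
mug [0.439 0.367 0.09 ]
```

The two tip rays agree to 0.3 mm. The tip top comes out at about (0.513, 0.093, 0.187), inside the allowed 0.179–0.191, which puts the nut's centre at about 0.1637. The bung, gauge and tank width (90 mm) also match the given sizes. Next I move over in an outward bow, high above everything.

```bash
python3 -m pendant '[[[0,0,0],[0.02,-0.012,-0.01],-1],[[0,0,0],[0.042,-0.024,-0.01],-1],[[0,0,0],[0.046,-0.026,-0.01],-1],[[0,0,0],[0.046,-0.026,-0.008],-1],[[0,0,0],[0.046,-0.026,0],-1],[[0,0,0],[0.046,-0.026,0],-1],[[0,0,0],[0.046,-0.026,0],-1],[[0,0,0],[0.046,-0.026,0],-1]]' 12
cat > st.py <<'E'
from h import *
from scipy.spatial.transform import Rotation as R
import sys
s=monitor.get_state(); p=s['position']; r=R.from_rotvec(s['tool_rot'])
print('t',round(s['time'],2),'p',p.round(4),'q',s['joint_positions'].round(3),'f',s['ft_force'].round(2),'m',s['torque'].round(3),'g',round(s['grip_width'],3),'yawx',round(np.degrees(np.arctan2(*r.as_matrix()[:2,0][::-1])),2),'tilt z',r.as_matrix()[:,2].round(4))
if len(sys.argv)>1:
    d=np.array(list(map(float,sys.argv[1:4])))-p; print('tool delta',r.inv().apply(d).round(4))
E
python3 st.py .5128 .0933 .26
```

```text
time: 1.1
position: [0.451, -0.3463, 0.2615]
tool_rot: [3.111, 0.431, 0.001]
ft_force: [0.9, -0.2, 0.0]
grip_width: 1.003
t 1.1 p [ 0.451  -0.3463  0.2615] q [ 0.902  0.147 -0.328  1.591  0.048  1.41  -0.725] f [ 0.86 -0.16  0.01] m [-0.036 -0.035 -0.014] g 1.003 yawx 15.79 tilt z [ 8.e-04 -6.e-04 -1.e+00]
tool delta [ 0.1791 -0.4062  0.0013]
```

```bash
python3 -m pendant '[[[0,0,0],[0.02,-0.045,0],-1],[[0,0,0],[0.023,-0.052,0],-1],[[0,0,0],[0.023,-0.052,0],-1],[[0,0,0],[0.023,-0.052,0],-1],[[0,0,0],[0.023,-0.052,0],-1],[[0,0,0],[0.023,-0.052,0],-1],[[0,0,0],[0.023,-0.052,0],-1],[[0,0,0],[0.021,-0.049,0.001],-1]]' 12
python3 st.py .5128 .0933 .26
```

```text
time: 2.1
position: [0.5109, 0.0934, 0.2604]
tool_rot: [3.111, 0.432, 0.002]
ft_force: [0.0, 0.2, 0.1]
grip_width: 1.0
t 2.1 p [0.5109 0.0934 0.2604] q [ 0.474  0.064 -0.732  1.694  0.045  1.4   -1.559] f [0.01 0.15 0.08] m [-0.04  -0.048 -0.009] g 1.0 yawx 15.81 tilt z [ 0.0013 -0.001  -1.    ]
tool delta [0.0018 0.0006 0.0004]
```

```bash
python3 -m pendant '[[[0,0,8],[0,0,0],-1],[[0,0,8],[0,0,0],-1],[[0,0,8],[0,0,0],-0.3],[[0,0,0],[0,0,0],-0.3],[[0,0,0],[0,0,0],-0.3]]' 12
python3 st.py .5128 .0933 .145
python3 - <<'E'
from h import *
s=shot('scene','s1');t=shot('top','t1')
a=cv2.resize(s['color'][100:240,250:410],None,fx=5,fy=5,interpolation=cv2.INTER_CUBIC)[:600]
cv2.imwrite('pics/s1z.png',a[:,:,::-1])
E
```

```text
time: 2.72
position: [0.5113, 0.0905, 0.2598]
tool_rot: [3.133, -0.222, 0.001]
ft_force: [-0.3, -0.4, 0.6]
grip_width: 0.746
t 2.73 p [0.5113 0.0905 0.2598] q [ 0.462  0.063 -0.713  1.694  0.042  1.399 -1.969] f [-0.26 -0.36  0.59] m [ 0.012 -0.005 -0.002] g 0.746 yawx -8.12 tilt z [ 3.e-04 -4.e-04 -1.e+00]
tool delta [ 0.001  -0.003   0.1148]
```

View pics/s1z.png

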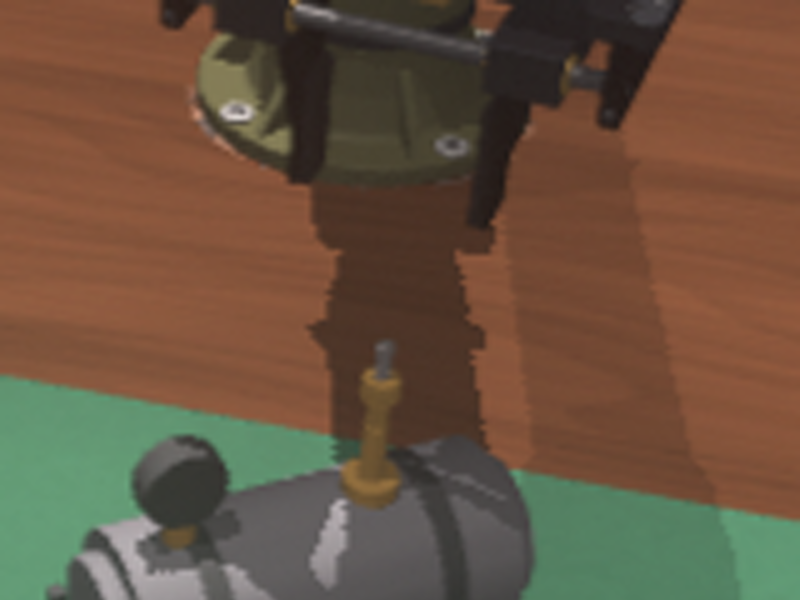

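The fingers straddle the valve in the scene view: fingers at zoomed px (305,170) and (480,220), tip at (385,345). The nut lies at zoomed rows 365–402, which gives z of about 0.157–0.169 as expected. Descending now.

```bash
python3 -m pendant '[[[0,0,0],[0.001,-0.003,0.02],-0.3],[[0,0,0],[0,0,0.025],-0.3],[[0,0,0],[0,0,0.025],-0.3],[[0,0,0],[0,0,0.025],-0.3],[[0,0,0],[0,0,0.02],-0.3],[[0,0,0],[0,0,0],-0.3]]' 12
python3 st.py .5128 .0933 .145
```

```text
time: 3.58
position: [0.5119, 0.0923, 0.1432]
tool_rot: [3.133, -0.227, -0.005]
ft_force: [-0.4, -0.3, 0.5]
grip_width: 0.65
t 3.58 p [0.5119 0.0923 0.1432] q [ 0.435  0.16  -0.716  1.849  0.112  1.177 -2.033] f [-0.43 -0.33  0.51] m [0.046 0.034 0.008] g 0.65 yawx -8.27 tilt z [-3.3e-03 -1.0e-04 -1.0e+00]
tool delta [ 0.0007 -0.0011 -0.0018]
```

```bash
python3 -m pendant '[[[0,0,0],[0.0007,-0.001,-0.0015],0.3],[[0,0,0],[0,0,0],0.5],[[0,0,0],[0,0,0],1],[[0,0,0],[0,0,0],1],[[0,0,0],[0,0,0],1],[[0,0,0],[0,0,0],1],[[0,0,0],[0,0,0],1],[[0,0,0],[0,0,0],1]]' 10
python3 st.py .5128 .0933 .145
```

```text
time: 4.58
position: [0.5141, 0.0936, 0.1461]
tool_rot: [-3.133, 0.228, -0.0]
ft_force: [0.0, 0.7, 1.9]
grip_width: 0.175
t 4.58 p [0.5141 0.0936 0.1461] q [ 0.433  0.159 -0.717  1.843  0.113  1.18  -2.036] f [0.03 0.66 1.93] m [0.177 0.047 0.003] g 0.175 yawx -8.31 tilt z [ 2.e-04  1.e-04 -1.e+00]
tool delta [-0.0013  0.0005  0.0011]
```

The jaws stopped at 0.175 × 87 = 15.2 mm, so they are on the 16 mm nut, and the side force is below 1 N. Turning anticlockwise (negative about tool z).

```bash
python3 -m pendant '[[[0,0,-6],[0,0,0],1],[[0,0,-9],[0,0,0],1],[[0,0,-9],[0,0,0],1],[[0,0,-9],[0,0,0],1],[[0,0,-9],[0,0,0],1],[[0,0,-9],[0,0,0],1]]' 
python3 st.py .5128 .0933 .145
```

```text
time: 5.32
position: [0.5136, 0.0952, 0.1461]
tool_rot: [-2.921, -1.152, -0.0]
ft_force: [-1.3, 3.1, 1.6]
grip_width: 0.182
t 5.33 p [0.5136 0.0952 0.1461] q [ 0.511  0.174 -0.806  1.841  0.133  1.183 -1.158] f [-1.27  3.1   1.56] m [ 0.769  0.295 -0.052] g 0.182 yawx 43.04 tilt z [-5.e-04  2.e-03 -1.e+00]
tool delta [-0.0019  0.0008  0.0011]
```

```bash
python3 -m pendant '[[[0,0,-9],[0,-0.0005,0],1],[[0,0,-9],[0,0,0],1],[[0,0,-9],[0,0,0],1],[[0,0,-9],[0,0,0],1],[[0,0,-9],[0,0,0],1],[[0,0,-9],[0,0,0],1]]' 
python3 st.py .5128 .0933 .145
```

```text
time: 6.08
position: [0.512, 0.0957, 0.1459]
tool_rot: [-2.078, -2.351, 0.001]
ft_force: [-5.0, 2.4, 2.7]
grip_width: 0.175
t 6.08 p [0.512  0.0957 0.1459] q [ 0.605  0.195 -0.916  1.84   0.163  1.189 -0.24 ] f [-5.04  2.43  2.69] m [ 0.764  0.833 -0.066] g 0.175 yawx 97.06 tilt z [-0.0033  0.0018 -1.    ]
tool delta [-0.0025  0.0005  0.0009]
```

```bash
python3 -m pendant '[[[0,0,-9],[-0.001,-0.0015,0],1],[[0,0,-9],[0,0,0],1],[[0,0,-9],[0,0,0],1],[[0,0,-9],[0,0,0],1],[[0,0,-9],[0,0,0],1],[[0,0,0],[0,0,0],1]]' 
python3 st.py .5128 .0933 .145
```

```text
time: 6.82
position: [0.5107, 0.095, 0.1459]
tool_rot: [-1.025, -2.966, -0.002]
ft_force: [-4.1, 4.6, 3.0]
grip_width: 0.176
t 6.83 p [0.5107 0.095  0.1459] q [ 0.698  0.218 -1.024  1.842  0.196  1.194  0.517] f [-4.14  4.59  2.98] m [0.949 0.674 0.004] g 0.176 yawx 141.86 tilt z [-0.0031  0.0026 -1.    ]
tool delta [-0.0027 -0.      0.0009]
```

```bash
python3 -m pendant '[[[0,0,-8],[0.001,0,0],1],[[0,0,-8],[0.0005,0,0],1],[[0,0,-8],[0,0,0],1]]' 
python3 st.py .5128 .0933 .145
python3 -m pendant '[[[0,0,-8],[0,0,0],1],[[0,0,-8],[0,0,0],1]]' 
python3 st.py .5128 .0933 .145
```

```text
time: 7.2
position: [0.5103, 0.0943, 0.146]
tool_rot: [-0.383, -3.116, -0.0]
ft_force: [-2.9, 1.6, 2.2]
grip_width: 0.178
t 7.2 p [0.5103 0.0943 0.146 ] q [ 0.752  0.236 -1.09   1.843  0.224  1.198  0.917] f [-2.86  1.61  2.22] m [0.376 0.349 0.01 ] g 0.178 yawx 165.99 tilt z [-1.6e-03  5.0e-04 -1.0e+00]
tool delta [-0.0027 -0.0004  0.001 ]
time: 7.45
position: [0.5102, 0.0938, 0.146]
tool_rot: [0.054, -3.139, 0.0]
ft_force: [-2.8, 0.8, 2.5]
grip_width: 0.179
t 7.45 p [0.5102 0.0938 0.146 ] q [ 0.789  0.255 -1.139  1.842  0.247  1.203  1.178] f [-2.8   0.8   2.48] m [ 0.178  0.414 -0.016] g 0.179 yawx -178.03 tilt z [-1.9e-03 -2.0e-04 -1.0e+00]
tool delta [-0.0026 -0.0006  0.001 ]
```

```bash
python3 -m pendant '[[[0,0,-8],[0,0,0],1],[[0,0,-5],[0,0,0],1]]' 
python3 st.py .5128 .0933 .145
python3 -m pendant '[[[0,0,-6],[0,0,0],1]]' 
python3 st.py .5128 .0933 .145
```

```text
time: 7.7
position: [0.5114, 0.0937, 0.1461]
tool_rot: [-0.406, 3.114, 0.001]
ft_force: [0.7, 1.5, 0.6]
grip_width: 0.176
t 7.7 p [0.5114 0.0937 0.1461] q [ 0.82   0.273 -1.181  1.841  0.27   1.206  1.385] f [0.72 1.48 0.63] m [ 0.276 -0.252 -0.064] g 0.176 yawx -165.14 tilt z [ 7.e-04  5.e-04 -1.e+00]
tool delta [-0.0012 -0.0007  0.0011]
time: 7.82
position: [0.5113, 0.0936, 0.1461]
tool_rot: [-0.569, 3.089, 0.0]
ft_force: [-0.2, 0.9, -0.2]
grip_width: 0.181
t 7.83 p [0.5113 0.0936 0.1461] q [ 0.835  0.283 -1.201  1.84   0.282  1.209  1.481] f [-0.24  0.95 -0.25] m [ 0.187 -0.082 -0.12 ] g 0.181 yawx -159.14 tilt z [ 5.e-04  2.e-04 -1.e+00]
tool delta [-0.0013 -0.0008  0.0011]
```

```bash
python3 -m pendant '[[[0,0,-6],[0,0,0],1]]' 
python3 st.py .5128 .0933 .145
python3 -m pendant '[[[0,0,-6],[0,0,0],1]]' 
python3 st.py .5128 .0933 .145
```

```text
time: 7.95
position: [0.5112, 0.0934, 0.146]
tool_rot: [-0.73, 3.056, -0.0]
ft_force: [1.2, 1.3, -0.4]
grip_width: 0.178
t 7.95 p [0.5112 0.0934 0.146 ] q [ 0.849  0.294 -1.222  1.84   0.295  1.213  1.575] f [ 1.17  1.35 -0.36] m [ 0.355 -0.477 -0.067] g 0.178 yawx -153.14 tilt z [ 2.e-04 -0.e+00 -1.e+00]
tool delta [-0.0014 -0.0008  0.001 ]
time: 8.07
position: [0.5111, 0.0933, 0.146]
tool_rot: [0.888, -3.013, 0.0]
ft_force: [1.1, 1.7, -0.5]
grip_width: 0.179
t 8.07 p [0.5111 0.0933 0.146 ] q [ 0.864  0.305 -1.243  1.84   0.308  1.217  1.669] f [ 1.06  1.73 -0.53] m [ 0.291 -0.344 -0.1  ] g 0.179 yawx -147.14 tilt z [-0.e+00 -2.e-04 -1.e+00]
tool delta [-0.0014 -0.0009  0.001 ]
```

The wrench about z has risen to about −0.1 N m, which suggests the grip is slipping at the stop. I'll grip harder and turn a little more: free friction would read 0.03 N m, the stop clearly more.

```bash
python3 -m pendant '[[[0,0,0],[0,0,0],1],[[0,0,0],[0,0,0],1]]' 22
python3 st.py 
python3 -m pendant '[[[0,0,-4],[0,0,0],1]]' 
python3 st.py
python3 -m pendant '[[[0,0,-4],[0,0,0],1]]' 
python3 st.py
```

```text
time: 8.32
position: [0.5112, 0.0933, 0.146]
tool_rot: [-0.881, 3.016, -0.0]
ft_force: [-0.3, -0.3, 0.7]
grip_width: 0.169
t 8.32 p [0.5112 0.0933 0.146 ] q [ 0.863  0.305 -1.243  1.84   0.308  1.216  1.665] f [-0.31 -0.3   0.72] m [ 0.158 -0.23  -0.073] g 0.169 yawx -147.43 tilt z [ 1.e-04 -1.e-04 -1.e+00]
time: 8.45
position: [0.5108, 0.0929, 0.1459]
tool_rot: [0.988, -2.981, 0.002]
ft_force: [-0.7, -0.4, 1.4]
grip_width: 0.174
t 8.45 p [0.5108 0.0929 0.1459] q [ 0.872  0.312 -1.256  1.84   0.317  1.22   1.729] f [-0.68 -0.43  1.42] m [ 0.016 -0.046 -0.118] g 0.174 yawx -143.32 tilt z [-7.0e-04 -1.3e-03 -1.0e+00]
time: 8.57
position: [0.5109, 0.0929, 0.1459]
tool_rot: [1.093, -2.944, 0.002]
ft_force: [-0.4, -1.5, 0.9]
grip_width: 0.173
t 8.57 p [0.5109 0.0929 0.1459] q [ 0.88   0.32  -1.269  1.84   0.326  1.222  1.792] f [-0.37 -1.49  0.92] m [-0.055 -0.013 -0.001] g 0.173 yawx -139.28 tilt z [-5.0e-04 -1.3e-03 -1.0e+00]
```

The torque readings are too noisy to decide. I'll open, swing the hand back 100°, regrasp and turn again, sampling the torque row by row.

```bash
python3 -m pendant '[[[0,0,0],[0,0,0],0.2],[[0,0,0],[0,0,0],0.2],[[0,0,10],[0,0,0],0.2],[[0,0,10],[0,0,0],0.2],[[0,0,10],[0,0,0],0.2],[[0,0,10],[0,0,0],0.2],[[0,0,10],[0,0,0],0.2],[[0,0,10],[0,0,0],0.2]]' 20
python3 st.py .5112 .0934 .146
python3 -m pendant '[[[0,0,10],[0,0,0],0.2],[[0,0,10],[0,0,0],0.2],[[0,0,10],[0,0,0],0.2],[[0,0,10],[0,0,0],0.2],[[0,0,0],[0,0,0],0.2]]'
python3 st.py .5112 .0934 .146
```

```text
time: 9.57
position: [0.511, 0.0936, 0.146]
tool_rot: [0.537, 3.095, -0.0]
ft_force: [-0.5, 0.8, -0.6]
grip_width: 0.398
t 9.57 p [0.511  0.0936 0.146 ] q [ 0.73   0.227 -1.062  1.843  0.213  1.195  0.827] f [-0.5   0.78 -0.64] m [ 0.112 -0.148  0.019] g 0.398 yawx 160.3 tilt z [ 1.e-04 -2.e-04 -1.e+00]
tool delta [-0.0002 -0.0002  0.    ]
time: 10.2
position: [0.511, 0.0936, 0.1461]
tool_rot: [1.552, 2.731, -0.0]
ft_force: [-0.4, 1.0, -0.1]
grip_width: 0.403
t 10.2 p [0.511  0.0936 0.1461] q [ 0.643  0.197 -0.956  1.845  0.173  1.188  0.168] f [-0.4   1.02 -0.08] m [-0.034 -0.154  0.022] g 0.403 yawx 120.76 tilt z [ 2.e-04 -4.e-04 -1.e+00]
tool delta [-0.0003  0.      0.0001]
```

```bash
python3 -m pendant '[[[0,0,0],[0,0,0],1],[[0,0,0],[0,0,0],1],[[0,0,0],[0,0,0],1],[[0,0,0],[0,0,0],1],[[0,0,0],[0,0,0],1]]' 20
python3 st.py
for i in 1; do python3 -m pendant '[[[0,0,-5],[0,0,0],1]]' >/dev/null;  python3 st.py; done
python3 -m pendant '[[[0,0,-5],[0,0,0],1]]' >/dev/null;  python3 st.py
python3 -m pendant '[[[0,0,-5],[0,0,0],1]]' >/dev/null;  python3 st.py
python3 -m pendant '[[[0,0,-5],[0,0,0],1]]' >/dev/null;  python3 st.py
```

```text
time: 10.82
position: [0.5119, 0.094, 0.1461]
tool_rot: [1.553, 2.73, 0.003]
ft_force: [5.3, 2.4, -4.0]
grip_width: 0.17
t 10.82 p [0.5119 0.094  0.1461] q [ 0.644  0.197 -0.957  1.844  0.173  1.186  0.168] f [ 5.3   2.36 -3.95] m [ 0.492 -1.173 -0.017] g 0.17 yawx 120.71 tilt z [ 0.0018  0.001  -1.    ]
t 10.95 p [0.5119 0.094  0.1462] q [ 0.654  0.2   -0.968  1.844  0.177  1.187  0.253] f [ 5.    2.96 -3.33] m [ 0.563 -1.199 -0.181] g 0.17 yawx 125.81 tilt z [ 1.9e-03  9.0e-04 -1.0e+00]
t 11.07 p [0.5123 0.0934 0.1461] q [ 0.664  0.204 -0.98   1.844  0.183  1.187  0.338] f [ 5.23  2.71 -4.4 ] m [ 0.482 -1.378 -0.199] g 0.171 yawx 130.83 tilt z [ 2.7e-03  4.0e-04 -1.0e+00]
t 11.2 p [0.5128 0.093  0.1462] q [ 0.675  0.207 -0.992  1.843  0.188  1.187  0.422] f [ 7.74  2.   -5.96] m [ 0.359 -1.635 -0.205] g 0.172 yawx 135.81 tilt z [ 3.7e-03  1.0e-04 -1.0e+00]
t 11.32 p [0.5128 0.0932 0.1463] q [ 0.685  0.21  -1.005  1.843  0.192  1.188  0.506] f [ 6.84  1.51 -5.27] m [ 0.355 -1.655 -0.112] g 0.17 yawx 140.82 tilt z [ 3.6e-03  4.0e-04 -1.0e+00]
```

With 20 N of grip the torque jumps straight to about −0.2 N m and the fingers slip, where a free nut would give 0.03. So the nut is at its stop: 3.65 rad of hand turn plus this check. Now release, rise straight up and shut the fingers above the tip.

```bash
python3 -m pendant '[[[0,0,0],[0,0,0],0.2],[[0,0,0],[0,0,0],0.2],[[0,0,0],[0,0,0],0.2],[[0,0,0],[0,0,-0.02],0.2],[[0,0,0],[0,0,-0.02],0.2],[[0,0,0],[0,0,-0.02],0.2],[[0,0,0],[0,0,0],0.2]]' 10
python3 st.py .5112 .0936 .195
python3 -m pendant '[[[0,0,0],[0,0,0],1],[[0,0,0],[0,0,0],1],[[0,0,0],[0,0,0],1],[[0,0,0],[0,0,0],1],[[0,0,0],[0,0,0],1]]'
python3 st.py .5112 .0936 .195
python3 - <<'E'
from h import *
s=shot('scene','s2')
a=cv2.resize(s['color'][100:240,250:410],None,fx=5,fy=5,interpolation=cv2.INTER_CUBIC)[:600]
cv2.imwrite('pics/s2z.png',a[:,:,::-1])
E
```

```text
time: 12.2
position: [0.5125, 0.0938, 0.2084]
tool_rot: [1.056, 2.955, 0.001]
ft_force: [-0.4, 0.4, -1.1]
grip_width: 0.402
t 12.2 p [0.5125 0.0938 0.2084] q [ 0.722  0.141 -1.021  1.764  0.126  1.302  0.556] f [-0.35  0.4  -1.09] m [ 0.063 -0.172 -0.03 ] g 0.402 yawx 140.67 tilt z [ 4.2e-03 -5.0e-04 -1.0e+00]
tool delta [ 0.0009 -0.001   0.0134]
time: 12.82
position: [0.511, 0.0935, 0.2059]
tool_rot: [-1.057, -2.958, 0.0]
ft_force: [0.1, -0.1, 0.1]
grip_width: 0.015
t 12.82 p [0.511  0.0935 0.2059] q [ 0.721  0.143 -1.021  1.767  0.127  1.302  0.556] f [ 0.11 -0.13  0.09] m [ 0.029 -0.097  0.017] g 0.015 yawx 140.69 tilt z [-3.e-04  0.e+00 -1.e+00]
tool delta [-0.0001  0.0002  0.0109]
```

View pics/s2z.png

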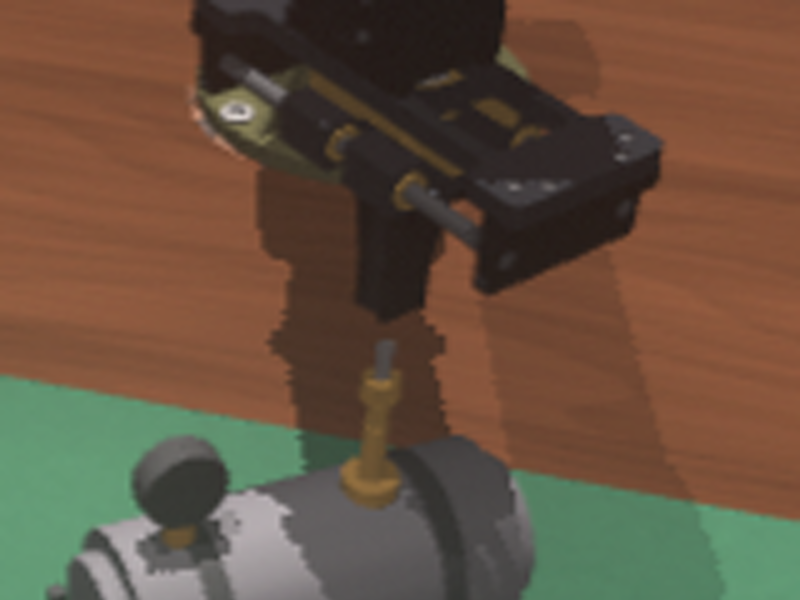

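The shut fingers end at zoomed px (390,315), straight above the tip at (385,345). Going down to feel for it in small steps.

```bash
python3 -m pendant '[[[0,0,0],[0,0,0.005],1],[[0,0,0],[0,0,0.005],1],[[0,0,0],[0,0,0.004],1],[[0,0,0],[0,0,0],1]]'; python3 st.py
python3 -m pendant '[[[0,0,0],[0,0,0.001],1],[[0,0,0],[0,0,0.001],1]]'; python3 st.py
```

```text
time: 13.38
position: [0.5108, 0.0934, 0.1915]
tool_rot: [-1.056, -2.958, 0.0]
ft_force: [-0.0, -0.2, -0.8]
grip_width: 0.005
t 13.38 p [0.5108 0.0934 0.1915] q [ 0.714  0.158 -1.019  1.787  0.14   1.275  0.545] f [-0.01 -0.19 -0.76] m [ 0.007 -0.138 -0.062] g 0.005 yawx 140.69 tilt z [-9.e-04 -0.e+00 -1.e+00]
time: 13.62
position: [0.5112, 0.0935, 0.1901]
tool_rot: [1.057, 2.958, 0.0]
ft_force: [0.5, 0.2, 0.6]
grip_width: 0.007
t 13.62 p [0.5112 0.0935 0.1901] q [ 0.713  0.159 -1.018  1.789  0.142  1.272  0.543] f [0.5  0.24 0.57] m [ 0.044 -0.147 -0.05 ] g 0.007 yawx 140.69 tilt z [ 2.e-04 -0.e+00 -1.e+00]
```

```bash
python3 -m pendant '[[[0,0,0],[0,0,0.001],1],[[0,0,0],[0,0,0.001],1]]'|sed -n '2p;4p'
python3 -m pendant '[[[0,0,0],[0,0,0.001],1]]'|sed -n '2p;4p'
python3 -m pendant '[[[0,0,0],[0,0,0.001],1]]'|sed -n '2p;4p'
python3 -m pendant '[[[0,0,0],[0,0,0.001],1]]'|sed -n '2p;4p'
```

```text
position: [0.5111, 0.0935, 0.188]
ft_force: [0.7, 0.2, 0.6]
position: [0.5111, 0.0935, 0.1869]
ft_force: [0.2, 0.4, -0.1]
position: [0.5112, 0.0935, 0.1862]
ft_force: [-0.5, -0.4, 3.0]
position: [0.5112, 0.0935, 0.1854]
ft_force: [-1.2, 0.1, 3.5]
```

Contact comes at about z = 0.1865 with the 3 N preload, matching the camera's 0.187. Pressing on.

```bash
python3 -m pendant '[[[0,0,0],[0,0,0.001],1]]'|sed -n '2p;4p'
python3 -m pendant '[[[0,0,0],[0,0,0.001],1]]'|sed -n '2p;4p'
python3 -m pendant '[[[0,0,0],[0,0,0.001],1]]'|sed -n '2p;4p'
python3 -m pendant '[[[0,0,0],[0,0,0.0005],1],[[0,0,0],[0,0,0],1]]'|sed -n '2p;4p'
```

```text
position: [0.5112, 0.0935, 0.1844]
ft_force: [-0.9, -0.6, 4.8]
position: [0.5112, 0.0935, 0.1833]
ft_force: [-0.6, -1.5, 5.5]
position: [0.5112, 0.0935, 0.1824]
ft_force: [-2.6, -0.7, 7.0]
position: [0.5112, 0.0935, 0.1821]
ft_force: [-1.5, -1.4, 6.4]
```

```bash
python3 -m pendant '[[[0,0,0],[0,0,0.0005],1],[[0,0,0],[0,0,0],1]]'|sed -n '1,2p;4p'
python3 -m pendant '[[[0,0,0],[0,0,0.0003],1],[[0,0,0],[0,0,0],1]]'|sed -n '1,2p;4p'
```

```text
time: 15.12
position: [0.5112, 0.0936, 0.1816]
ft_force: [-2.2, -1.4, 7.7]
time: 15.38
position: [0.5113, 0.0935, 0.1814]
ft_force: [-3.1, 0.0, 7.5]
```

The tip is about 5 mm down at 7.5 N. Holding for 2 s.

```bash
python3 -m pendant '[[[0,0,0],[0,0,0],1],[[0,0,0],[0,0,0],1],[[0,0,0],[0,0,0],1],[[0,0,0],[0,0,0],1],[[0,0,0],[0,0,0],1],[[0,0,0],[0,0,0],1],[[0,0,0],[0,0,0],1],[[0,0,0],[0,0,0],1]]'|sed -n '1,2p;4p'
python3 -m pendant '[[[0,0,0],[0,0,0],1],[[0,0,0],[0,0,0],1],[[0,0,0],[0,0,0],1],[[0,0,0],[0,0,0],1],[[0,0,0],[0,0,0],1],[[0,0,0],[0,0,0],1],[[0,0,0],[0,0,0],1],[[0,0,0],[0,0,0],1]]'|sed -n '1,2p;4p'
```

```text
time: 16.38
position: [0.5113, 0.0935, 0.1814]
ft_force: [-2.7, -0.8, 7.4]
time: 17.38
position: [0.5113, 0.0935, 0.1814]
ft_force: [-3.2, -1.0, 8.3]
```

```bash
python3 -m pendant '[[[0,0,0],[0,0,-0.002],1],[[0,0,0],[0,0,-0.003],1],[[0,0,0],[0,0,-0.003],1],[[0,0,0],[0,0,-0.02],1],[[0,0,0],[0,0,-0.03],1],[[0,0,0],[0,0,-0.03],1],[[0,0,0],[0,0,0],1],[[0,0,0],[0,0,0],1]]'
python3 - <<'E'
from h import *
s=shot('scene','s3');t=shot('top','t3')
a=cv2.resize(s['color'][100:240,250:410],None,fx=5,fy=5,interpolation=cv2.INTER_CUBIC)[:600]
cv2.imwrite('pics/s3z.png',a[:,:,::-1])
s0=cv2.imread('pics/scene0.png');d=cv2.absdiff(s0,cv2.imread('pics/scene3.png')) if 0 else None
E
cd pics; python3 -c "
import cv2,numpy as np
a=cv2.imread('scene0.png');b=cv2.imread('s3.png');cv2.imwrite('cmp.png',cv2.resize(b,(800,600)))
for n,(u0,u1,v0,v1) in dict(mug=(415,485,185,250),jar=(115,170,180,240),glue=(135,180,140,200),spool=(285,325,245,285),awl=(365,415,235,305)).items(): print(n,cv2.absdiff(a,b)[v0:v1,u0:u1].max(2).mean().round(2), (cv2.absdiff(a,b)[v0:v1,u0:u1].max(2)>60).sum())"
```

```text
time: 18.38
position: [0.511, 0.0934, 0.2687]
tool_rot: [1.057, 2.958, -0.0]
ft_force: [-0.2, 0.5, -0.7]
grip_width: 0.007
mug 4.08 0
jar 4.31 0
glue 5.07 1
spool 8.38 44
awl 6.34 47
```

View pics/s3z.png

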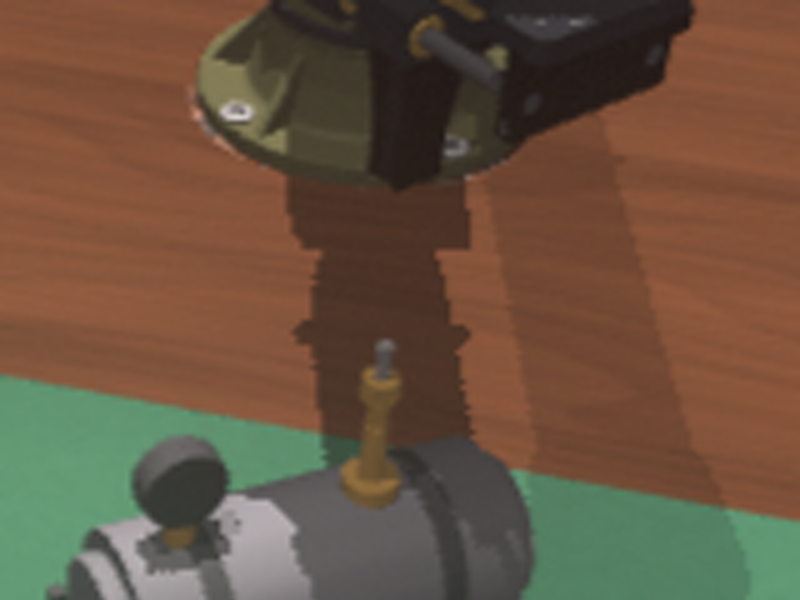

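View pics/cmp.png

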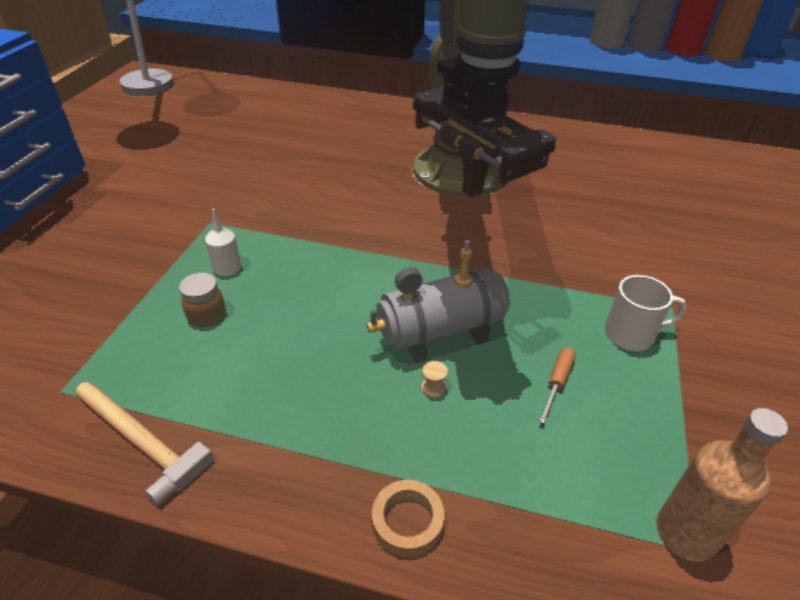

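The tip is back at its original position, zoomed px (385,345). The bench things stand where they were; the small differences at spool and awl are moving arm shadows. The hand is clear, 80 mm above the tip. Handing in.

```bash
python3 -c "
from bench import order
print(order.close_job())"
```

```text
the job is handed in; nothing more can be done
None
```

I emptied the tank: unscrewed the lock nut to its stop, held the valve tip well down for about 2 s, let it spring back, and handed the job in at about 18.4 s. No verdict was reported.

- **Nut:** One continuous grasp turned it about 3.65 rad anticlockwise. The torque readings near the end of that turn were noisy and one fell back to zero. I therefore regrasped at 20 N and turned again. The torque then went straight to about 0.2 N m with the fingers slipping, against 0.03 N m for a free nut, so I took the nut to be at its stop. There was no direct reading of the nut's angle.
- **Tip:** I felt contact at about z = 0.1865 m, where the camera measurement had put it (0.187). I pressed it about 5 mm down, holding at 7.4–8.3 N for a little over 2 s. Going by position the depth was 4.8–5.5 mm; the force readings alone suggest slightly less, about 4.4–5.3 mm.
- **Final check:** In the last picture the tip is back at its starting height. The fingers are shut and about 80 mm above it, and the wrist force is near zero. By eye the mug, jar, bottle, spool and awl are where they were. The image comparison showed small differences at the spool and awl, which I put down to the arm's shadow.

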